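# Seat the copper blank in the corner pocket of the locating jig

### The job

Without picking it up, push the rectangular copper blank across the jig's plate with the fingertips until its long side lies flat against the long steel rail, then slide it along the rail, keeping it against the rail, into the corner pocket until it sits fully home, flat against both the rail and the end stop. Then take the fingers away; the blank stays down on the plate all the time, and everything else is left where it is.

Things in the scene. Friction and masses are not known exactly. Their poses are not given: they have to be found in the camera images.
- jig: Fixed locating jig on the bench: dark steel plate 200 mm (its x) by 320 mm (its y), 12 mm thick, with a rail, an end stop and a short keeper of bright steel bar, each standing 10 mm over the plate. Origin: centre of the plate's underside. x points across the plate to the rail (away from the robot, turned by up to 20 degrees), y along the rail to the pocket (to the robot's left), z up.
- jig_rail (a point): Middle of the rail's inner (-x) top edge, 22 mm over the bench; jig axes. The inner face lies at jig x = 70 mm and runs straight along y over the plate's full length; the bar is 22 mm wide.
- jig_corner (a point): Inner corner of the pocket at the level of the plate's top (12 mm over the bench), where the inner faces of the rail and the end stop meet; jig axes; at jig x = 70, y = 135 mm. The stop is 18 mm thick and reaches 82 mm from the rail to -x. With the blank fully home its centre is 22 mm to -x, 27 mm to -y and 6 mm above this point.
- jig_keeper (a point): Middle of the top edge of the keeper's free (-y) end, 22 mm over the bench; jig axes. The keeper is 18 mm wide, runs 30 mm along y to the stop, parallel to the rail; rail, stop and keeper enclose the pocket, 49 mm wide and 30 mm deep, its mouth open towards -y.
- blank_center (a point): Centre of the loose copper blank, a flat block 44 mm (its x) by 54 mm (its y, the long sides) by 12 mm thick, 0.17 to 0.35 kg, lying flat on the jig's plate well short of rail and pocket, turned by up to 26 degrees against the rail. It slides under a few newtons and turns if pushed off-centre. When home, its last 24 mm stick out of the pocket past the keeper. Axes along its sides, z up.
- disc: small round copper disc, 38 mm across, 10 mm thick, lying on the jig's plate in the corner in front of the keeper; leave alone
- punch: steel doming punch standing upright on the jig's plate between the disc and the keeper, 18 mm thick, 55 mm tall; leave alone
- strip: copper strip 24 x 110 x 6 mm lying on the bench to the right of the jig; leave alone
- hammer: hammer lying on the bench at the right, beyond the strip; leave alone
- stake: wooden block 60 x 60 x 50 mm left of the jig; leave alone
- jar: amber glass jar, 64 mm across, 85 mm tall, at the left; leave alone
- blank: The same blank; origin at the centre of its underside, 6 mm under point blank_center; same axes.
Mind the look-alikes: they are no part of the job. Leave any black or blue look-alike of the blank alone.

How it is judged:
By the outcome, as a careful person would: the job done as asked, in the order asked, and still so for the second after the job is handed in, with the robot touching nothing.
It also fails if it takes over 67 s, if anything falls off the work surface, if the arm or the gripper's body presses on something with over 40 N, if the wrist force passes 120 N, or if a joint passes its speed limit or range.

### The arm

A 6-joint arm with a two-finger parallel gripper is mounted at the origin on the work surface. World frame = base frame: x ahead of the robot, y to its left, z up, the work surface at z = 0. Lengths are in m, angles in rad, forces in N, time in s.
With the tool pointing down it reaches from about 0.25 to 0.775 m from the base axis. Payload 4 kg.
Tool frame: the origin (TCP) lies at the very end of the fingers, on their centre line; the grasp point (between the pads) lies hold_point_z behind it (hold_point_z is the distance from the TCP to the grasp point, in m); z points along the fingers, y is the direction in which the jaws open and shut (so a half turn about z gives the same grasp; the last joint's range is limited). The gripper opens to 94 mm and grips with 3 to 60 N. Pads are 16 mm wide; open, the fingers measure 119 mm over their backs; the gripper's body (75 mm by 177 mm) begins 78 mm behind the grasp point.
Start: joints at [1.079, 0.087, 1.371, -0, 1.684, -0.103], TCP at [0.209, 0.509, 0.206] pointing down, gripper open.
Joint ranges: [-3.1, 3.1], [-0.76, 2.03], [0.27, 2.55], [-1.08, 4.22], [0.17, 2.65], [-2.57, 2.57]. Speed limits (rad/s): [2.79, 2.79, 3.14, 3.14, 3.14, 3.14].

### API

Orientations are given as [roll, pitch, yaw] about the fixed x, y, z axes, in that order (R = Rz(yaw) Ry(pitch) Rx(roll)).
In Python, from bench import * gives the robot as it stands.
- The arm moves only by the tool step_arm, never from a script. Its argument "increments" is text: rows parted by semicolons, each of 6 numbers parted by spaces: the shift along the tool's x, y, z in cm, then the turn, a rotation vector about the tool's x, y, z in rad. A call has 1 to 5 rows; each row shifts and turns the commanded pose from where the row before left it, along the tool's axes as they then stand; what a row does not reach is not made up. A row lasts 1/10 s, in which the tool goes at most 50 mm and 8.59 degrees, less where a joint would pass 70% of its speed; a pose out of reach is approached as far as the arm can. A call is refused whole if a number of a shift passes 5 or a number of a turn 0.15, either way. A call with a gripper value outside its range is refused whole. "claw" is the gripper's target within -1 to 1 (shut at 1, half-way at 0, fully open at -1), set as the call begins (left out, the last holds). The fingers move at their own pace and stop on an object; the grip force is fixed at half the most. Time passes only in rows, so rows that do not move let the fingers close. It gives the time, the measured TCP pose, the force and the opening at its end, in the units of the state.
- get_obs(): the state, without advancing time (a new reading comes with each control period).
- snapshot(name): name is "scene" or "top" or "wrist"; returns the picture (480x640x3 uint8, red, green, blue); there is no depth.
- calibration(name): a dict with "camera_matrix" (3x3 intrinsics, pixels), "eye" and "orientation" of the camera in the world; the wrist camera has in their place "tool_from_camera" (4x4, takes a point from camera to tool coordinates, whose origin is the TCP and whose axes are the flange's). Camera axes: x right, y up, looking along -z (the intrinsics and any distortion apply to the point x, -y, -z); pixel columns grow to the right and rows downward; lengths in m; the calibration is good to about 2 mm. A picture is of the moment at which its call begins: read the wrist's pose just before it. calibration takes no time and is no camera call.
- close_job(): hands the job in, once; it reports no verdict.
The state is a dict: "time": time; "joint_positions": joint angles; "qvel": joint speeds; "joint_torque": joint torques, N m; "tool_pos": TCP position; "ee_rot": TCP orientation; "wrist_force": force on the tool from outside, world axes, zero at the start; "wrist_torque": the same for the moment, N m; "width": finger opening in m.
Only numpy, scipy, OpenCV 4.12 (cv2) and the standard library are available. Lean on these libraries where they do the work, as an engineer would, in place of code of your own. Each camera call takes 0.05 s, during which the arm holds its last target. There are 200 camera calls.

## Working session

There is one attempt and no reset: what is moved stays moved. The work goes in short steps, Python scripts to look and compute and a tool call to move; the robot and the scene stay as the last step left them, time stands still between calls to the robot, and variables do not carry over. Pictures are saved under pics/ and viewed, about 8 in all and at most 12, crops included, and the job is handed in when it is done.

Besides the shell and the picture viewer there is one more tool, called after "Emit:" as name(argument=value, ...) on one line, values as JSON. step_arm: Moves the arm, as the interface text tells. Its arguments: {"type":"object","properties":{"increments":{"type":"string"},"claw":{"type":"number"}},"required":["increments"]}

```bash
ls; mkdir -p pics; python3 - <<'E'
from bench import *
import cv2
o=get_obs(); print(o)
for n in("top","scene"):
    cv2.imwrite(f"pics/{n}0.png",snapshot(n)[:,:,::-1]); print(n,calibration(n))
print(calibration("wrist"))
E
```

```text
pics
{'time': 0.0, 'joint_positions': array([ 1.07888329e+00,  8.79429174e-02,  1.37223892e+00, -1.27373709e-05,
        1.68363060e+00, -1.03098942e-01]), 'qvel': array([ 0.00015369, -0.0001499 ,  0.00090745,  0.00042193,  0.00143459,
       -0.00194864]), 'joint_torque': array([ 1.17098803e-04, -3.40183282e+01, -3.02428794e+01,  7.17988866e-02,
        3.31077143e-02, -1.78168771e-04]), 'tool_pos': array([0.20824283, 0.50844937, 0.20431859]), 'ee_rot': array([-3.13938335e+00, -2.15860437e-04,  2.75277690e+00]), 'wrist_force': array([ 0.55124299, -0.08128515,  0.20583527]), 'wrist_torque': array([3.88072317e-02, 8.23797280e-05, 2.93306368e-02]), 'width': 0.09409965197674894}
top {'camera_matrix': array([[505.67443804,   0.        , 318.90579854],
       [  0.        , 505.67443804, 236.75130895],
       [  0.        ,   0.        ,   1.        ]]), 'eye': array([ 0.41944936, -0.05267207,  1.11489035]), 'orientation': array([ 0.12716231,  0.01891281, -1.55001295])}
scene {'camera_matrix': array([[506.09256245,   0.        , 313.38153151],
       [  0.        , 506.09256245, 247.9677718 ],
       [  0.        ,   0.        ,   1.        ]]), 'eye': array([1.0414566, 0.8443972, 0.6916934]), 'orientation': array([0.9969939 , 0.0048956 , 2.61758047])}
{'camera_matrix': array([[426.64907446,   0.        , 320.56677194],
       [  0.        , 426.64907446, 232.81693168],
       [  0.        ,   0.        ,   1.        ]]), 'tool_from_camera': array([[ 3.43294491e-04,  9.63761959e-01,  2.66763507e-01,
         7.69382181e-02],
       [ 9.99999914e-01, -3.92623188e-04,  1.31580333e-04,
         1.59674736e-05],
       [ 2.31549658e-04,  2.66763439e-01, -9.63762011e-01,
        -1.79696520e-01],
       [ 0.00000000e+00,  0.00000000e+00,  0.00000000e+00,
         1.00000000e+00]])}
```

View pics/top0.png

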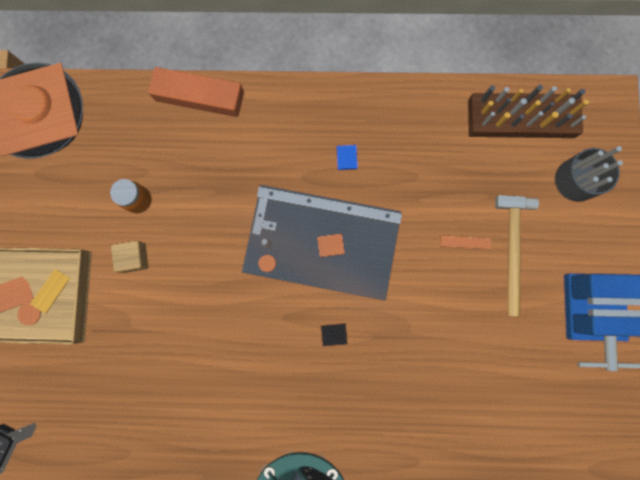

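View pics/scene0.png

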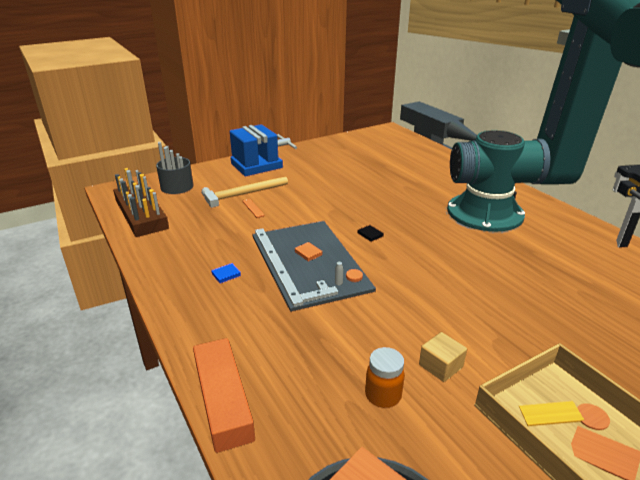

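The top view shows the jig at about (322,243). The copper blank is at (331,245), on the plate. The other candidates are the blue look-alike (347,157), the black one (334,334) and the round disc (267,263). Only the one at (331,245) is a rectangular copper piece on the plate. The punch is at (264,241) and the keeper at (268,226). Next I measure it and crop to confirm.

```bash
cat > h.py <<'E'
import numpy as np, cv2
from scipy.spatial.transform import Rotation as Ro
from bench import *
def campose(n,o=None):
    c=calibration(n)
    if n!="wrist": return c["camera_matrix"],Ro.from_euler("xyz",c["orientation"]).as_matrix(),np.array(c["eye"])
    T=c["tool_from_camera"]; R=Ro.from_euler("xyz",o["ee_rot"]).as_matrix()
    return c["camera_matrix"],R@T[:3,:3],R@T[:3,3]+o["tool_pos"]
def cast(n,uv,z,o=None):
    K,R,e=campose(n,o); uv=np.atleast_2d(uv).astype(float)
    d=np.c_[(uv[:,0]-K[0,2])/K[0,0],-(uv[:,1]-K[1,2])/K[1,1],-np.ones(len(uv))]@R.T
    return (e+d*((z-e[2])/d[:,2])[:,None])[:,:2]
def proj(n,p,o=None):
    K,R,e=campose(n,o); q=(np.atleast_2d(p)-e)@R
    return np.c_[K[0,2]+K[0,0]*q[:,0]/-q[:,2],K[1,2]-K[1,1]*q[:,1]/-q[:,2]]
E
python3 - <<'E'
from h import *
im=cv2.imread("pics/top0.png"); hsv=cv2.cvtColor(im,cv2.COLOR_BGR2HSV)
roi=np.zeros(im.shape[:2],np.uint8); cv2.rectangle(roi,(235,178),(410,305),255,-1)
nw=((hsv[...,1]<110)&(roi>0)).astype(np.uint8)*255
nw=cv2.morphologyEx(nw,cv2.MORPH_OPEN,np.ones((3,3)))
c=max(cv2.findContours(nw,0,2)[0],key=cv2.contourArea)
r=cv2.minAreaRect(c);b=cv2.boxPoints(r);print("jig px",r,b.round(1).tolist())
print(cast("top",b,0.012).round(4).tolist())
hull=cv2.convexHull(c);print(cv2.approxPolyDP(hull,4,True).ravel())
m=((hsv[...,1]>110)&(roi>0)).astype(np.uint8)*255
for k in cv2.findContours(m,0,2)[0]:
    a=cv2.contourArea(k)
    if 80<a<2000:
        r=cv2.minAreaRect(k);B=cast("top",cv2.boxPoints(r),.024)
        print(a,r,B.round(4).tolist(),B.mean(0),np.linalg.norm(B[1]-B[0]),np.linalg.norm(B[2]-B[1]))
cv2.imwrite("pics/crop1.png",cv2.resize(im[175:310,230:415],None,fx=4,fy=4,interpolation=2))
E
```

```text
jig px ((321.98858642578125, 241.9593505859375), (147.64088439941406, 91.40213012695312), 10.885526657104492) [[240.89999389648438, 272.8999938964844], [258.1000061035156, 183.10000610351562], [403.1000061035156, 211.0], [385.8999938964844, 300.79998779296875]]
[[0.4773, 0.14], [0.6783, 0.1094], [0.6207, -0.2135], [0.4234, -0.1763]]
[258 187 400 211 385 299 242 272]
```

View pics/crop1.png

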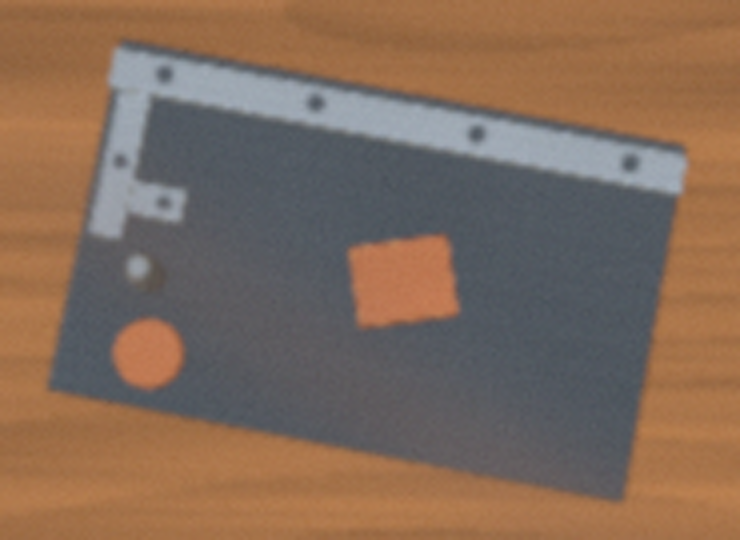

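The crop confirms the blank as the only rectangular copper piece on the plate. Its crop corners are (348,247), (447,235), (460,314) and (359,327), and its surroundings are clear.

```bash
cat >> h.py <<'E'
def jigframe(): 
    J=np.load("jig.npy"); return J[:2],J[2]
def tojig(p):
    o,a=jigframe(); c,s=np.cos(a),np.sin(a); return (np.atleast_2d(p)-o)@np.array([[c,-s],[s,c]])
def fromjig(p):
    o,a=jigframe(); c,s=np.cos(a),np.sin(a); return np.atleast_2d(p)@np.array([[c,s],[-s,c]])+o
E
python3 - <<'E'
from h import *
f=lambda L:np.array(L)/4.+[230-.4,175-.4]
near=cast("top",f([[50,388],[622,499]]),.012)
rail=cast("top",f([[150,97],[681,192]]),.022)
B=cast("top",f([[348,247],[447,235],[460,314],[359,327]]),.024)
d=near[0]-near[1];print("near",near,np.linalg.norm(d));a=np.arctan2(-d[0],d[1]);print("yaw near",a)
d2=rail[0]-rail[1];a2=np.arctan2(-d2[0],d2[1]);print("yaw rail",a2)
ex=np.array([np.cos(a),np.sin(a)]);o=near.mean(0)+.1*ex
np.save("jig.npy",[*o,a]);print("jig",o)
print("rail in jig",tojig(rail)); print("blank",B,B.mean(0),tojig(B),tojig(B.mean(0)))
e=np.roll(B,-1,0)-B;print(np.linalg.norm(e,axis=1)); l=B[0]+B[3]-B[1]-B[2];print("blank yaw",np.arctan2(-l[0],l[1]))
print("centre world of blank, target above", fromjig([[.048,.108]]))
E
```

```text
near [[ 0.48014195  0.13743782]
 [ 0.42638388 -0.17467191]] 0.3167055607491125
yaw near -0.17056732099664362
yaw rail -0.16230401681190793
jig [ 0.55181178 -0.03559119]
rail in jig [[ 0.06697667  0.13579721]
 [ 0.06942009 -0.15989075]]
blank [[ 0.55927596 -0.02410826]
 [ 0.56684224 -0.07781122]
 [ 0.52384725 -0.08549276]
 [ 0.51574859 -0.03099349]] [ 0.54142851 -0.05460143] [[ 0.00540674  0.01258328]
 [ 0.02197884 -0.03905607]
 [-0.01908835 -0.05392417]
 [-0.03632028 -0.00159044]] [[-0.00700576 -0.02049685]]
[0.05423335 0.0436758  0.05509773 0.04406857]
blank yaw 0.14377570880012713
centre world of blank, target above [[0.61744731 0.06269399]]
```

Emit:
step_arm(increments="0 0 0 0 0 -0.11; 0 0 0 0 0 -0.11; -2.84 -3.41 0 0 0 0; -2.84 -3.41 0 0 0 0; -2.84 -3.41 0 0 0 0", claw=0.57)

```text
time: 0.6
tool_pos: [0.2754, 0.3924, 0.2047]
ee_rot: [-3.14, -0.0, 2.974]
wrist_force: [0.5, -0.4, 0.6]
width: 0.0571
```

Emit:
step_arm(increments="-2.84 -3.41 0 0 0 0; -2.84 -3.41 0 0 0 0; -2.84 -3.41 0 0 0 0; -2.84 -3.41 0 0 0 0; -2.84 -3.41 0 0 0 0")

```text
time: 1.1
tool_pos: [0.3869, 0.2002, 0.2051]
ee_rot: [3.142, -0.0, 2.973]
wrist_force: [0.7, 0.4, -0.1]
width: 0.0209
```

Emit:
step_arm(increments="-2.84 -3.41 0 0 0 0; -2.84 -3.41 0 0 0 0; -2.84 -3.41 0 0 0 0; -2.84 -3.41 0 0 0 0; -2.84 -3.41 0 0 0 0")

```text
time: 1.6
tool_pos: [0.4983, 0.0082, 0.205]
ee_rot: [3.141, -0.001, 2.972]
wrist_force: [0.1, -0.0, -0.2]
width: 0.02
```

Emit:
step_arm(increments="-2.84 -3.41 0 0 0 0; 0 0 0 0 0 0; 0 0 0 0 0 0; 0 0 0 0 0 0")

```text
time: 2.0
tool_pos: [0.5197, -0.0275, 0.2052]
ee_rot: [3.141, -0.001, 2.974]
wrist_force: [0.2, 0.6, 0.6]
width: 0.0202
```

```bash
python3 - <<'E'
from h import *
o=get_obs(); im=snapshot("wrist")[:,:,::-1]; cv2.imwrite("pics/w1.png",im); np.save("w1o.npy",o,allow_pickle=True)
print(o["time"],o["tool_pos"],o["ee_rot"],o["width"],tojig(o["tool_pos"][:2]))
E
```

```text
2.0 [ 0.51968563 -0.02752991  0.20519314] [ 3.14095513e+00 -9.46414966e-04  2.97364259e+00] 0.020219299708056606 [[-0.03302829  0.00249115]]
```

View pics/w1.png

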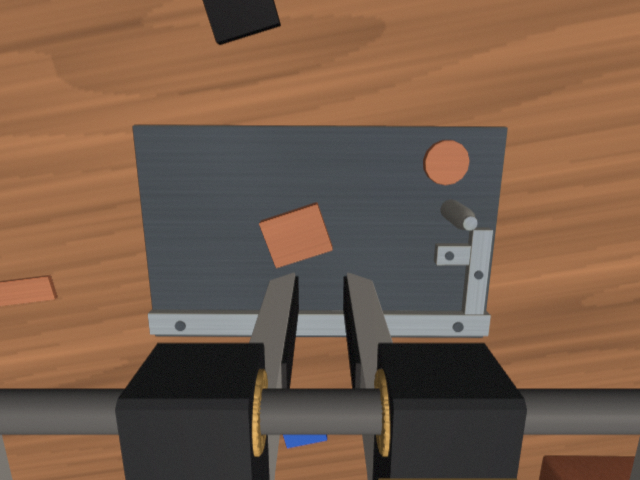

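The wrist view shows the plate's near edge at (135,126)–(506,128) and the rail's inner top edge along row 314. The blank's corners are (260,223), (318,205), (332,251) and (276,267). The stop's inner edge is near column 470. I'll refine the jig frame from this view.

```bash
cat >> h.py <<'E'
def blankrect(im,n,o=None,roi=None,amin=300):
    hsv=cv2.cvtColor(im,cv2.COLOR_BGR2HSV)
    m=((hsv[...,1]>110)&((hsv[...,0]<14))).astype(np.uint8)*255
    k=np.zeros_like(m); cv2.fillPoly(k,[np.int32(roi)],255); m&=k
    m=cv2.morphologyEx(m,cv2.MORPH_OPEN,np.ones((3,3)))
    c=max(cv2.findContours(m,0,1)[0],key=cv2.contourArea)
    q=cast(n,c.reshape(-1,2),.024,o).astype(np.float32)*1000
    r=cv2.minAreaRect(q); b=cv2.boxPoints(r)/1000; e=b[1]-b[0]; e2=b[2]-b[1]
    l=e if np.linalg.norm(e)>np.linalg.norm(e2) else e2
    l=l*np.sign(l[1]); return np.array(r[0])/1000,np.arctan2(-l[0],l[1]),np.array(r[1]),b
E
python3 - <<'E'
from h import *
o=np.load("w1o.npy",allow_pickle=True).item(); im=cv2.imread("pics/w1.png"); g=cv2.cvtColor(im,cv2.COLOR_BGR2GRAY).astype(float)
g=cv2.GaussianBlur(g,(3,3),0)
def rows(cols,r0,r1,s): # strongest signed vertical gradient
    return np.array([[u,r0+.5+np.argmax(s*np.diff(g[r0:r1,u]))] for u in cols],float)
def cols(rws,c0,c1,s): return np.array([[c0+.5+np.argmax(s*np.diff(g[v,c0:c1])),v] for v in rws],float)
J={}
near=cast("wrist",rows(range(150,490,5),115,138,-1),.012,o)
rail=cast("wrist",rows(list(range(160,245,5))+list(range(395,450,5)),300,325,1),.022,o)
stop=cast("wrist",cols(range(275,308,3),455,480,1),.022,o)
right=cast("wrist",cols(range(140,300,5),128,160,-1),.012,o)
def line(P,swap=False):
    vx,vy,x,y=cv2.fitLine(np.float32(P),cv2.DIST_HUBER,0,1e-4,1e-4).ravel(); return np.array([x,y]),np.array([vx,vy])
pr,dr=line(rail); dr*=np.sign(dr[1]); a=np.arctan2(-dr[0],dr[1])
pn,dn=line(near); dn*=np.sign(dn[1]); print("yaw rail,near",a,np.arctan2(-dn[0],dn[1]))
ex=np.array([np.cos(a),np.sin(a)]);ey=np.array([-ex[1],ex[0]])
print("near-rail dist (170)",(pr-pn)@ex)
ys=np.median(stop@ey); yr=np.median(right@ey); print("right->stop (295)",ys-yr)
org=ex*((pr@ex-.07+pn@ex+.1)/2)+ey*((ys-.135+yr+.16)/2)
print("old",np.load("jig.npy"),"new",org,a); np.save("jig.npy",[*org,a])
print("rail x",tojig(rail).mean(0),"stop",tojig(stop).mean(0))
c,ya,sz,b=blankrect(im,"wrist",o,[[200,150],[400,150],[400,272],[200,272]])
print("blank",c,ya,sz,tojig(c),"rel",ya-a)
E
```

```text
yaw rail,near -0.17255278 -0.17246756
near-rail dist (170) 0.17070223
right->stop (295) 0.2948836912495242
old [ 0.55181178 -0.03559119 -0.17056732] new [ 0.55049022 -0.0337441 ] -0.17255278
rail x [ 0.0703511  -0.03048954] stop [0.04564932 0.13496091]
blank [ 0.54096057 -0.05338184] 0.15311986 [45.1613121  54.41716385] [[-0.00601637 -0.02098233]] rel 0.32567263
```

Emit:
step_arm(increments="2.36 -2.09 0 0 0 0.005; 0 0 4.2 0 0 0; 0 0 4.2 0 0 0; 0 0 4.2 0 0 0; 0 0 4.2 0 0 0")

```text
time: 2.55
tool_pos: [0.4932, -0.0436, 0.0367]
ee_rot: [3.141, 0.002, 2.97]
wrist_force: [0.5, 0.3, -0.5]
width: 0.0202
```

Emit:
step_arm(increments="0 0 1 0 0 0; 0 0 1.1 0 0 0; 0 0 0 0 0 0; 0 0 0 0 0 0")

```text
time: 2.95
tool_pos: [0.4951, -0.0451, 0.0186]
ee_rot: [-3.142, 0.004, 2.968]
wrist_force: [0.2, 0.1, 0.6]
width: 0.02
```

```bash
python3 - <<'E'
from h import *
o=get_obs(); print(o["tool_pos"],o["ee_rot"],o["width"],tojig(o["tool_pos"][:2]),o["wrist_force"])
E
```

```text
[ 0.49514714 -0.0451228   0.01859262] [-3.14158013  0.00383924  2.96829198] 0.019985342794796326 [[-0.05256752 -0.020712  ]] [0.18378581 0.06591403 0.58996997]
```

Emit:
step_arm(increments="0 0 0.2 0 0 0; -0.6 0 0 0 0 0; -0.6 0 0 0 0 0; -0.6 0 0 0 0 0; -0.6 0 0 0 0 0")

```text
time: 3.45
tool_pos: [0.5176, -0.0491, 0.0146]
ee_rot: [3.141, -0.0, 2.968]
wrist_force: [-1.5, 2.2, 0.0]
width: 0.0201
```

Emit:
step_arm(increments="-0.6 0 0 0 0 0; -0.6 0 0 0 0 0; -0.6 0 0 0 0 0; -0.6 0 0 0 0 0; -0.6 0 0 0 0 0")

```text
time: 3.95
tool_pos: [0.5471, -0.0546, 0.0143]
ee_rot: [-3.141, -0.0, 2.968]
wrist_force: [-1.7, 0.5, 1.4]
width: 0.0203
```

```bash
cat > look.py <<'E'
import sys; from h import *
o=get_obs(); im=snapshot("top")[:,:,::-1].copy(); cv2.imwrite(f"pics/{sys.argv[1]}.png",im)
print(o["time"],o["tool_pos"],"yaw",o["ee_rot"],"tcp jig mm",(tojig(o["tool_pos"][:2])*1000).round(1),o["wrist_force"],o["width"])
w=snapshot("wrist")[:,:,::-1].copy(); cv2.imwrite(f"pics/{sys.argv[1]}_w.png",w)
R=proj("top",np.c_[fromjig([[-.06,-.15],[.069,-.15],[.069,.15],[.035,.15],[-.02,.06],[-.06,.06]]),np.full(6,.024)])
try:
    c,ya,sz,b=blankrect(im,"top",None,R); print("top blank jig mm",(tojig(c)*1000).round(1),"rel",ya-jigframe()[1],sz,(tojig(b)*1000).round(1).tolist())
except Exception as e: print(e)
t=cv2.resize(im[170:310,235:405],None,fx=3,fy=3,interpolation=2)
cv2.imwrite(f"pics/{sys.argv[1]}_v.png",np.hstack([cv2.copyMakeBorder(t,0,0,0,0,0),cv2.resize(w,(280,210))if 0 else cv2.resize(w,None,fx=.45,fy=.45).__class__ and cv2.copyMakeBorder(cv2.resize(w,(288,216)),0,t.shape[0]-216,0,0,0)]))
E
sed -i '/^t=/,$d' look.py; cat >> look.py <<'E'
t=cv2.resize(im[170:310,235:405],None,fx=2.3,fy=2.3,interpolation=2); h=t.shape[0]
cv2.imwrite(f"pics/{sys.argv[1]}_v.png",np.hstack([t,cv2.resize(w,(400,h))]))
E
python3 look.py p1
```

```text
3.95 [ 0.54713829 -0.05462492  0.01432939] yaw [-3.14148090e+00 -6.56790528e-05  2.96770687e+00] tcp jig mm [[  0.3 -21.1]] [-1.72968864  0.50532368  1.35487325] 0.020345950587442315
max() iterable argument is empty
```

View pics/p1_v.png

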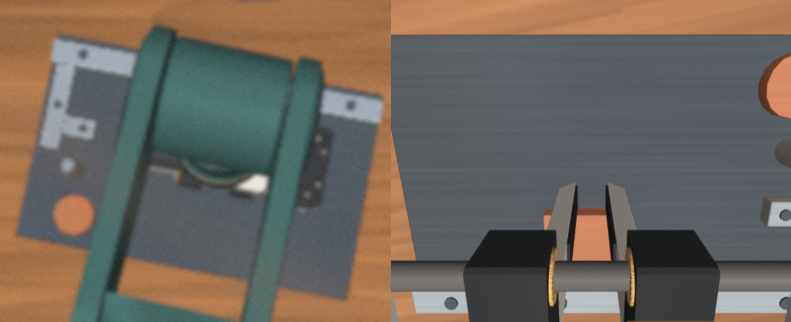

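The top view is blocked by the arm. The wrist picture shows the blank's near edge now parallel to the plate and flush on the fingertips. I'll push on to the rail.

Emit:
step_arm(increments="-0.6 0 0 0 0 0; -0.5 0 0 0 0 0; -0.3 0 0 0 0 0; -0.15 0 0 0 0 0; 0 0 0 0 0 0")

```text
time: 4.55
tool_pos: [0.5623, -0.0572, 0.0144]
ee_rot: [3.142, 0.001, 2.968]
wrist_force: [-0.8, 0.1, -0.0]
width: 0.0202
```

Emit:
step_arm(increments="-0.1 0 0 0 0 0; -0.1 0 0 0 0 0; 0 0 0 0 0 0")

```text
time: 4.85
tool_pos: [0.5626, -0.0572, 0.0144]
ee_rot: [-3.142, -0.003, 2.968]
wrist_force: [-5.6, 0.8, 2.3]
width: 0.0205
```

Emit:
step_arm(increments="-0.1 0 0 0 0 0; -0.1 0 0 0 0 0; 0 0 0 0 0 0; 0 0 0 0 0 0")

```text
time: 5.25
tool_pos: [0.5626, -0.0572, 0.0144]
ee_rot: [-3.141, -0.007, 2.968]
wrist_force: [-9.5, 1.7, 6.3]
width: 0.0203
```

```bash
python3 look.py p2
```

```text
5.25 [ 0.56263115 -0.05722179  0.01441897] yaw [-3.14148064 -0.00741273  2.96794071] tcp jig mm [[ 16. -21.]] [-9.52679052  1.71576973  6.32273672] 0.020290476780223377
max() iterable argument is empty
```

Emit:
step_arm(increments="0.6 0 0 0 0 0; 1.5 0 0 0 0 0; 3 0 0 0 0 0; 0 0 -4.5 0 0 0; 1 1.5 -4.5 0 0 0")

```text
time: 5.85
tool_pos: [0.5051, -0.0329, 0.1015]
ee_rot: [-3.141, -0.006, 2.966]
wrist_force: [1.9, -0.4, 1.6]
width: 0.0203
```

Emit:
step_arm(increments="0 0 -4.5 0 0 0; 0 0 -4.5 0 0 0; 0 0 0 0 0 0; 0 0 0 0 0 0; 0 0 0 0 0 0")

```text
time: 6.35
tool_pos: [0.5079, -0.0324, 0.193]
ee_rot: [3.141, -0.002, 2.968]
wrist_force: [0.4, 0.0, -0.5]
width: 0.02
```

```bash
cat > lookw.py <<'E'
import sys; from h import *
o=get_obs(); w=snapshot("wrist")[:,:,::-1].copy(); cv2.imwrite(f"pics/{sys.argv[1]}.png",w)
print(o["time"],o["tool_pos"],"rpy",o["ee_rot"],"tcp jig mm",(tojig(o["tool_pos"][:2])*1000).round(1),o["wrist_force"],o["width"])
R=proj("wrist",np.c_[fromjig([[-.03,-.15],[.071,-.15],[.071,.137],[.02,.137],[.02,.08],[-.03,.08]]),np.full(6,.024)],o)
c,ya,sz,b=blankrect(w,"wrist",o,R); print("blank jig mm",(tojig(c)*1000).round(1),"rel",ya-jigframe()[1],sz,(tojig(b)*1000).round(1).tolist())
E
python3 lookw.py w2
```

```text
6.35 [ 0.5079334  -0.0324127   0.19302488] rpy [ 3.14147244e+00 -1.56938725e-03  2.96776754e+00] tcp jig mm [[-42.2  -6. ]] [ 0.40384495  0.03936607 -0.48918756] 0.019999188366309956
blank jig mm [[ 45.5 -15.4]] rel 1.5699684172868729 [26.23584938 45.57358551] [[22.7, -28.5], [68.3, -28.5], [68.3, -2.3], [22.7, -2.2]]
```

View pics/w2.png

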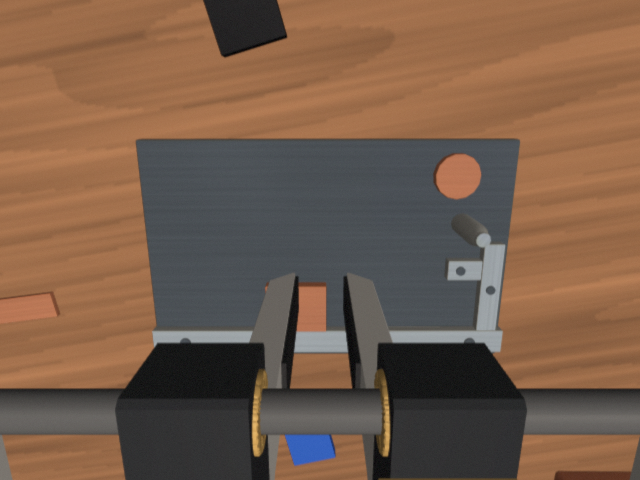

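The blank's exposed edge spans (267–327, 283) and it runs square down to the rail edge (row 331), so its long side is flat on the rail. Next I turn the tool 90° to push on its short side.

Emit:
step_arm(increments="0 0 0 0 0 0.1428; 0 0 0 0 0 0.1428; 0 0 0 0 0 0.1428; 0 0 0 0 0 0.1428; 0 0 0 0 0 0.1428", claw=0.7)

```text
time: 6.9
tool_pos: [0.5075, -0.0324, 0.1921]
ee_rot: [-3.139, -0.003, 2.248]
wrist_force: [-0.4, -0.7, -0.1]
width: 0.0144
```

Emit:
step_arm(increments="0 0 0 0 0 0.1428; 0 0 0 0 0 0.1428; 0 0 0 0 0 0.1428; 0 0 0 0 0 0.1428; 0 0 0 0 0 0.1428")

```text
time: 7.4
tool_pos: [0.5075, -0.0324, 0.1921]
ee_rot: [-3.138, -0.001, 1.534]
wrist_force: [-0.1, -0.7, 0.3]
width: 0.0141
```

Emit:
step_arm(increments="0 0 0 0 0 0.1428; -3.7 2.9 0 0 0 0; -3.7 2.9 0 0 0 0; 0 3 0 0 0 0; 0 0 0 0 0 0")

```text
time: 7.9
tool_pos: [0.5833, -0.1221, 0.1902]
ee_rot: [-3.137, -0.001, 1.395]
wrist_force: [-0.5, -0.2, 0.3]
width: 0.0141
```

Emit:
step_arm(increments="0 0 0 0 0 0; 0 0 0 0 0 0")

```text
time: 8.1
tool_pos: [0.5813, -0.1199, 0.1935]
ee_rot: [-3.139, -0.0, 1.398]
wrist_force: [0.2, 1.1, -0.3]
width: 0.0147
```

```bash
python3 lookw.py w3
```

```text
8.1 [ 0.58130196 -0.11985476  0.19351153] rpy [-3.13945921e+00 -4.30346640e-04  1.39764214e+00] tcp jig mm [[ 45.1 -79.5]] [ 0.15935042  1.11244079 -0.27232843] 0.014660997939305583
blank jig mm [[ 48.1 -28.4]] rel -0.000256955623626709 [52.27815247 43.62178802] [[26.2, -54.5], [69.9, -54.5], [69.9, -2.3], [26.3, -2.2]]
```

View pics/w3.png

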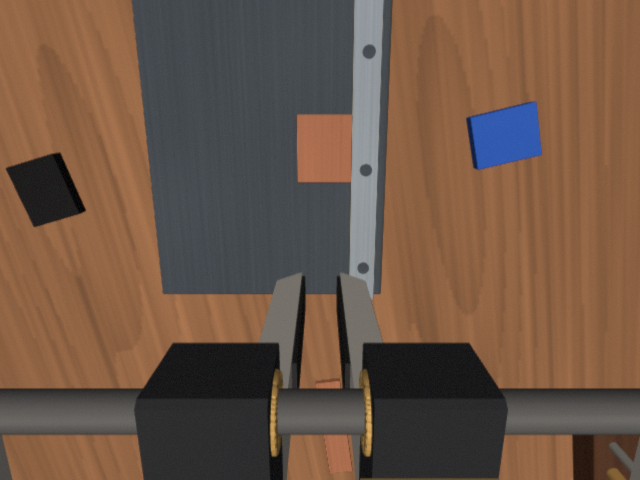

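The blank's corners are (297,114), (352,114), (352,182) and (297,182). It is flush on the rail, with an angle error of about 0. Now I descend behind its -y side.

Emit:
step_arm(increments="0 0 4.2 0 0 0; 0 0 4.2 0 0 0; 0 0 4.2 0 0 0; 0 0 3.2 0 0 0; 0 0 1.2 0 0 0")

```text
time: 8.65
tool_pos: [0.5789, -0.119, 0.0207]
ee_rot: [-3.135, -0.001, 1.398]
wrist_force: [0.5, 0.8, 0.0]
width: 0.0139
```

Emit:
step_arm(increments="0 0 0.7 0 0 0; 0 0 0 0 0 0; 0 0 0 0 0 0; 0 0 0 0 0 0")

```text
time: 9.05
tool_pos: [0.5838, -0.121, 0.0198]
ee_rot: [3.137, 0.0, 1.397]
wrist_force: [0.2, -0.5, 0.2]
width: 0.014
```

```bash
python3 -c "
from h import *
o=get_obs(); print(o['tool_pos'],o['ee_rot'],tojig(o['tool_pos'][:2]),o['wrist_force'])"
```

```text
[ 0.58379416 -0.12099781  0.01981398] [3.13743332e+00 4.54167609e-04 1.39709513e+00] [[ 0.04779063 -0.08023975]] [ 0.15233671 -0.45690916  0.18844178]
```

Emit:
step_arm(increments="0 -0.15 0.4 0 0 0; 0.5 0 0 0 0 0; 0.5 0 0 0 0 0; 0.6 0.01 0 0 0 0; 0.7 0.01 0 0 0 0")

```text
time: 9.55
tool_pos: [0.5849, -0.0977, 0.0135]
ee_rot: [-3.141, 0.001, 1.397]
wrist_force: [-1.4, -2.3, 0.0]
width: 0.0141
```

Emit:
step_arm(increments="0.7 0.01 0 0 0 0; 0.7 0.01 0 0 0 0; 0.7 0.01 0 0 0 0; 0.7 0.01 0 0 0 0; 0.7 0.01 0 0 0 0")

```text
time: 10.05
tool_pos: [0.5908, -0.0634, 0.0134]
ee_rot: [-3.14, 0.001, 1.397]
wrist_force: [-4.0, -4.2, 2.7]
width: 0.0143
```

```bash
python3 lookw.py w4
```

```text
10.05 [ 0.59084603 -0.06337294  0.0134436 ] rpy [-3.14009759e+00  1.46749006e-03  1.39704371e+00] tcp jig mm [[ 44.8 -22.3]] [-4.03462622 -4.16308885  2.6742957 ] 0.014272103270385264
blank jig mm [[48.  14.3]] rel -0.0003741234540939331 [54.39598846 43.66399384] [[26.1, -12.9], [69.8, -12.9], [69.8, 41.5], [26.2, 41.5]]
```

The wrist measurement gives the blank flush on the rail (x 26.1 to 69.8 mm, angle about 0) with 93 mm to go.

Emit:
step_arm(increments="0.7 0 0 0 0 0; 0.7 0 0 0 0 0; 0.7 0 0 0 0 0; 0.7 0 0 0 0 0; 0.7 0.01 0 0 0 0")

```text
time: 10.6
tool_pos: [0.597, -0.029, 0.0135]
ee_rot: [-3.14, 0.001, 1.397]
wrist_force: [-3.6, -4.2, 3.9]
width: 0.014
```

Emit:
step_arm(increments="0.7 0 0 0 0 0; 0.7 0 0 0 0 0; 0.7 0 0 0 0 0; 0.6 0 0 0 0 0; 0.5 0 0 0 0 0")

```text
time: 11.1
tool_pos: [0.6026, 0.0026, 0.0134]
ee_rot: [-3.14, 0.001, 1.397]
wrist_force: [-2.6, -4.0, 2.9]
width: 0.014
```

```bash
python3 lookw.py w5
```

```text
11.1 [0.60256164 0.00258321 0.01343701] rpy [-3.14019975e+00  1.17050425e-03  1.39703195e+00] tcp jig mm [[45.1 44.7]] [-2.63469128 -4.04072129  2.85929276] 0.013954289512330176
blank jig mm [[48.  81.5]] rel -0.00043827295303344727 [53.93797302 43.68428421] [[26.2, 54.6], [69.9, 54.6], [69.9, 108.5], [26.2, 108.5]]
```

Emit:
step_arm(increments="0.5 0.01 0 0 0 0; 0.5 0 0 0 0 0; 0.5 0 0 0 0 0; 0.4 0 0 0 0 0; 0.3 0 0 0 0 0")

```text
time: 11.65
tool_pos: [0.6064, 0.0239, 0.0134]
ee_rot: [-3.14, 0.001, 1.397]
wrist_force: [-4.5, -4.5, 3.1]
width: 0.0141
```

Emit:
step_arm(increments="0.2 0 0 0 0 0; 0.15 0 0 0 0 0; 0.1 0 0 0 0 0; 0 0 0 0 0 0")

```text
time: 12.05
tool_pos: [0.6072, 0.0284, 0.0135]
ee_rot: [-3.14, 0.001, 1.397]
wrist_force: [-2.7, -4.3, 2.0]
width: 0.0141
```

Emit:
step_arm(increments="0.1 0 0 0 0 0; 0.1 0 0 0 0 0; 0 0 0 0 0 0")

```text
time: 12.35
tool_pos: [0.6072, 0.0288, 0.0135]
ee_rot: [-3.14, 0.004, 1.397]
wrist_force: [-4.5, -7.2, 3.9]
width: 0.0139
```

```bash
python3 lookw.py w6
```

```text
12.35 [0.60720117 0.02876439 0.01345426] rpy [-3.13981511  0.00408305  1.39670713] tcp jig mm [[45.1 71.3]] [-4.45130839 -7.20523726  3.85754569] 0.013854111496494577
blank jig mm [[ 48.1 107.6]] rel -0.00040596723556518555 [53.6407547  43.70642853] [[26.2, 80.7], [69.9, 80.7], [69.9, 134.4], [26.2, 134.4]]
```

Emit:
step_arm(increments="0.1 0 0 0 0 0; 0.1 0 0 0 0 0; 0.1 0 0 0 0 0; 0 0 0 0 0 0; 0 0 0 0 0 0")

```text
time: 12.9
tool_pos: [0.6072, 0.0288, 0.0135]
ee_rot: [-3.139, 0.009, 1.396]
wrist_force: [-5.6, -13.2, 4.5]
width: 0.0142
```

Emit:
step_arm(increments="-0.4 0 0 0 0 0; -0.6 0 0 0 0 0; -2 0 0 0 0 0; -2 0 0 0 0 0; 0 0 -4 0 0 0")

```text
time: 13.4
tool_pos: [0.5955, -0.0161, 0.0471]
ee_rot: [-3.129, -0.001, 1.395]
wrist_force: [0.5, 0.4, -0.8]
width: 0.0142
```

Emit:
step_arm(increments="-2 0 -4.5 0 0 0; -2 0 -4.5 0 0 0; 0 0 -4.5 0 0 0; 0 0 0 0 0 0; 0 0 0 0 0 0")

```text
time: 13.9
tool_pos: [0.5946, -0.0544, 0.1903]
ee_rot: [3.137, -0.002, 1.398]
wrist_force: [-0.4, 0.2, 0.2]
width: 0.0139
```

```bash
python3 lookw.py w7; python3 - <<'E'
from h import *
w=cv2.imread("pics/w7.png"); s=snapshot("scene")[:,:,::-1]
cv2.imwrite("pics/fin.png",np.hstack([cv2.resize(w,(400,300)),cv2.resize(s[210:330,220:400],(400,300),interpolation=2)]))
E
```

```text
13.9 [ 0.59457304 -0.05437059  0.19033776] rpy [ 3.13660995e+00 -1.68337684e-03  1.39764004e+00] tcp jig mm [[ 47.  -12.8]] [-0.42994145  0.15307531  0.2246906 ] 0.013904125868844111
blank jig mm [[ 47.3 107.1]] rel -2.034008502960205e-05 [53.492836   43.25745773] [[25.7, 80.4], [68.9, 80.4], [68.9, 133.9], [25.7, 133.9]]
```

View pics/fin.png

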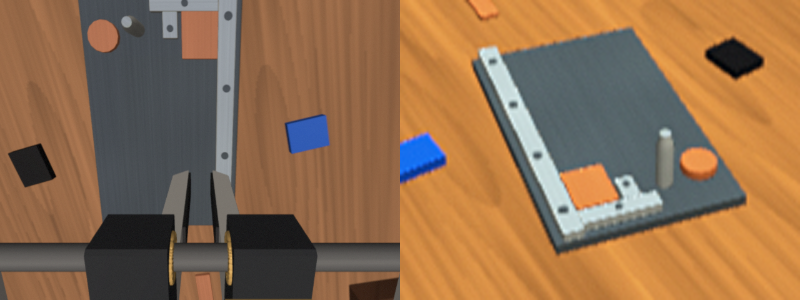

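The blank sits in the pocket, with no visible gap at the rail or the stop. The keeper is on its left, the punch and disc are undisturbed, and the fingers are clear.

```bash
python3 -c "
from bench import *
print(close_job())"
```

```text
the job is handed in; nothing more can be done
None
```

The blank is in the corner pocket, flat against both the rail and the end stop, and I handed the job in at about 14 s. I pushed it flat onto the rail with two fingertips. I then turned the tool 90° and slid it along the rail by its short side, pressed it home, backed off and lifted clear.

**Along the rail:** at each of the three checks during the slide, the blank lay on the rail (edge at 69.8–69.9 mm of 70) with an angle error under 0.001 rad.

**At the stop:** the push force rose to about 13 N on the tool with no further movement, so the blank was seated.

**After letting go:** the centre measured (47.3, 107.1) mm against a nominal (48, 108). The angle error was about 0. The difference is within the camera's roughly 2 mm accuracy, and the final picture shows no gap.

**Everything else:** the disc, punch and look-alikes looked undisturbed in the last pictures. The stake and jar were outside that view, and the strip and hammer were only partly in it or out of it; I kept clear of all four. The top camera's check failed during the pushes because the arm blocked its view, so I measured with the wrist camera instead.

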